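# Pack the writing box in layers

### The arm

A 6-joint arm with a two-finger parallel gripper is mounted at the origin on a cart in front of the work surface, level with it; the furniture and walls round the work are solid. World frame = base frame: x ahead of the robot, y to its left, z up, the work surface at z = 0. Lengths are in m, angles in degrees, forces in N, time in s.
With the tool pointing down it reaches from about 0.3 to 0.75 m from the base axis. Payload 8.5 kg.
Tool frame: the origin (TCP) lies midway between the tips of the shut fingers; the grasp point (between the pads) lies 19 mm behind it (arm.hold_point_z is the distance from the TCP to the grasp point, in m); z points along the fingers, y is the line along which they close (so a half turn about z gives the same grasp; the last joint's range is limited). The gripper opens to 85 mm and grips with 20 to 120 N. Pads are 22 mm wide; open, the fingers measure 114 mm over their backs; the gripper's body (76 mm by 85 mm) begins 54 mm behind the grasp point. The pads swing forward as they close: fully open they stand 13 mm farther back than shut.
Start: joints at [-83.554, 21.807, 74.336, -0, 83.858, -12.336], TCP at [0.177, -0.521, 0.231] pointing down, gripper open.
Joint ranges: [-178.18, 178.18], [-50.72, 133.34], [12.68, 142.11], [-81.47, 261.47], [9.98, 163.14], [-165.26, 165.26]. Speed limits (degrees/s): [136.94, 136.94, 180, 180, 180, 180].

### API

Orientations are given as a 3x3 rotation matrix whose columns are the frame's x, y, z axes.
In Python, from workcell import status, vision, close_job, arm gives the robot as it stands.
- The arm moves only by the shell command python3 -m jog 'ROWS' [FORCE]. ROWS is JSON, a list of rows, each a list of 5 numbers: the shift along the tool's x, y, z in mm, then the turn about the tool's z in degrees, then the closure, from -1 (fully open) to 1 (shut). In form: [[x, y, z, twist, gripper], ...]. A call has 1 to 10 rows; each row shifts and turns the commanded pose from where the row before left it, along the tool's axes as they then stand; what a row does not reach is not made up. A row lasts 1/10 s, in which the tool goes at most 50 mm and 8.59 degrees, less where a joint would pass 70% of its speed; a pose out of reach is approached as far as the arm can. A call with a gripper value outside its range is refused whole. The fingers move at their own pace and stop on an object; FORCE is the grip in N (left out, the last holds). Time passes only in rows, so rows that do not move let the fingers close. It gives the time, the measured TCP pose, the force, the opening and the grip force at its end, in the units of the state.
- status.sense(): the state, without advancing time (a new reading comes with each control period).
- vision.snapshot(name): name is "side" or "top"; returns a dict with "frame" (480x640x3 uint8, blue, green, red), "vertical_fov" (degrees; the focal length in pixels is half the picture's height over the tangent of half this angle, whatever the lens; pixels are square), "cx", "cy" (the principal point, pixels), "dist_coeffs" ([k1, k2, p1, p2, k3] as OpenCV has them; the pictures are not rectified), "view" (4x4, takes a point from world to camera coordinates). Camera axes: x right, y down, z forward; pixel columns grow to the right and rows downward; lengths in m; the calibration is good to about 2 mm. A picture is of the moment at which its call begins. There is no depth.
- close_job(): hands the job in; it is judged then, once.
Trained networks look in the newest picture that a camera, given by its name, has taken for a name from the list of things; names that differ only in an ending like _2 or _b are one class to them, and where a whole thing is asked for, a point or a joint stands for the part that bears it (a point fixed in the world has none). Each returns a list of dicts, best first, with "conf" (0 to 1); they miss things now and then, are a little off and sometimes report something else, mostly with a low value. They report only what shows in the picture. A call takes as long as a camera call.
- vision.masks_of(name, camera): "region" (480x640 bool, what is visible of it) and "box" ([centre column, centre row, width, height] in pixels, round what is visible of it).
The state is a dict: "clock": time; "qpos": joint angles; "qvel": joint speeds; "effort": joint torques, N m; "tcp_pos": TCP position; "orientation": TCP orientation; "force": force on the tool from outside, world axes, zero at the start; "moment": the same for the moment, N m; "gripper_width": finger opening in m; "grasp_force": force on a finger pad.
Only numpy, scipy, OpenCV 4.12 (cv2) and the standard library are available. Lean on these libraries where they do the work, as an engineer would, in place of code of your own. Each camera call takes 0.05 s, during which the arm holds its last target. There are 200 camera calls.

### The job

Pack the wooden writing box in its proper order: stand the brass pencil sharpener in the round recess and lay the eraser in the oblong recess in the floor of the box, set the lift-out tray into the box over them so that it sits fully down, then lay the fountain pen lengthwise in the blue-lined trough of the seated tray, and last put the lid on so that it is fully down all round. Tray and lid may go on either way round. Leave the ink bottle, the matchbox and the wooden stamp where they stand.

Things in the scene. Friction and masses are not known exactly. Their poses are not given: they have to be found in the camera images.
- writing_box: Open box, fixed, dark wood, 134 (x) x 206 (y) x 46 mm. Origin: centre of underside. Outer wall ends as a step at z 32 (lid rests there); light liner 8 mm thick inside it rises to z 46; opening 96 x 168. Cork floor, top at z 11, has two felt-floored recesses (floor z 6): round, 44 across, at x 0, y -45 (sharpener); oblong, 38 (x) x 70 (y), at x 0, y 28 (eraser).
- lift_tray: Brown tray, 106 (x) x 178 (y) x 38 mm, 0.2 kg; origin: centre of underside. Foot tapers from 81x153 (z 0) to 91x163 (z 12); lip (z 12) rests on the liner: tray origin at z 34 in the box. Floor z 16, rims to z 24. Blue pen trough along y at x -32, 30 wide, 166 long, its rims open over the middle 50 mm. Balances on its grip, a dark fin 10 (x) x 44 (y) at x 8, y 0, z 16 to 38.
- box_lid: Lid, dark wood, a deep cap open below, 134 (x) x 206 (y) x 50 mm, 0.3 kg; origin: centre of lower edge. Brass bar grip along y at x 0, y 0: 12 thick, 64 long, z 59 to 70, on two posts on the top (z 50). Inside 118 x 190, chamfered to 126 x 198 at the lower edge; goes over liner and tray, rests on the box's step (lid origin at z 32 in the box), 3 mm play each side. Inside height 44.
- sharpener: Round brass pencil sharpener standing upright, 29 mm across, 25 mm high, loose, 60 g. Origin: centre of underside. It may stand on the red leather blotter, 3 mm thick.
- eraser: Eraser, white with a blue card sleeve, 22 (x; 20 between the fingers) x 54 (y) x 12 mm, lying flat, loose, 20 g. Origin: centre of underside. It may lie on the red leather blotter, 3 mm thick.
- fountain_pen: Dark red fountain pen, capped, gold band, lying flat, 14 (x) x 136 (y) x 14 to 16 mm, loose, 25 g; does not roll. Origin: under its middle, where it balances. It may lie on the red leather blotter, 3 mm thick.
- ink_bottle: Bystander: dark blue ink bottle with a black cap, 52 x 52 x 58 mm, loose. Origin: centre of its underside.
- match_box: Bystander: red matchbox, 36 x 56 x 15 mm, loose. Origin: centre of its underside.
- stamp: Bystander: turned brown wooden hand stamp standing upright, 38 mm across, 74 mm high, loose, easily knocked over. Origin: centre of its underside.

How it is judged:
By the outcome, as a careful person would: the job done as asked, in the order asked, and still so for the second after the job is handed in, with the robot touching nothing.
It also fails if it takes over 131 s, if anything falls off the work surface, if the arm or the gripper's body presses on something with over 40 N, if the wrist force passes 120 N, or if a joint passes its speed limit or range.

## Working session

There is one attempt and no reset: what is moved stays moved. The work goes in short steps, Python scripts to look and compute and a shell command to move; the robot and the scene stay as the last step left them, time stands still between calls to the robot, and variables do not carry over. Pictures are saved under pics/ and viewed, at most 14 in all, crops included, and the job is handed in when it is done.

```bash
mkdir -p pics; ls; python3 - <<'E'
from workcell import status, vision, arm
import cv2,json
import numpy as np
print(status.sense()); print(arm.hold_point_z)
for n in("top","side"):
    s=vision.snapshot(n); cv2.imwrite(f"pics/{n}0.png",s["frame"])
    print(n,s["vertical_fov"],s["cx"],s["cy"],s["dist_coeffs"],np.round(s["view"],3).tolist())
    for o in "writing_box lift_tray box_lid sharpener eraser fountain_pen ink_bottle match_box stamp".split():
        r=vision.masks_of(o,n); print(o,[(round(float(d["conf"]),2),np.round(d["box"]).tolist()) for d in r[:2]])
E
```

```text
pics
{'clock': 0.0, 'qpos': array([-8.35544391e+01,  2.18418640e+01,  7.43870024e+01, -7.30319495e-05,
        8.38581064e+01, -1.23372624e+01]), 'qvel': array([-0.07862294,  0.13583983, -0.05026379, -0.01102061,  0.05699598,
       -0.0672528 ]), 'effort': array([-1.53200257e-03, -4.48465848e+01, -2.31276852e+01, -2.10901644e-04,
        4.75806810e-03, -1.14307710e-05]), 'tcp_pos': array([ 0.17703883, -0.52040388,  0.23069036]), 'orientation': array([[ 9.46745813e-01,  3.21981887e-01, -1.71664436e-04],
       [ 3.21981770e-01, -9.46744667e-01,  1.50822486e-03],
       [ 3.23098696e-04, -1.48317839e-03, -9.99998848e-01]]), 'force': array([0.18018746, 0.14343824, 0.48997846]), 'moment': array([ 0.06544659, -0.00519331,  0.01113342]), 'grasp_force': 0.0, 'gripper_width': 0.08544966726634064}
0.0187
top 57.97267275914026 324.3770352229996 238.20317708287428 [-0.05927994  0.          0.          0.          0.        ] [[0.019, -0.999, 0.032, -0.027], [-0.992, -0.023, -0.126, 0.501], [0.127, -0.03, -0.991, 0.808], [0.0, 0.0, 0.0, 1.0]]
writing_box [(0.73, [466.0, 252.0, 110.0, 72.0])]
l
[... 440 characters left out ...]
)]
side 53.9133838166533 313.0911228665192 243.43654093688164 [-0.01090277  0.          0.          0.          0.        ] [[0.908, -0.42, -0.004, -0.46], [-0.18, -0.381, -0.907, 0.131], [0.379, 0.824, -0.421, 0.744], [0.0, 0.0, 0.0, 1.0]]
writing_box [(0.91, [393.0, 351.0, 165.0, 126.0])]
lift_tray [(0.95, [307.0, 264.0, 85.0, 54.0])]
box_lid [(0.66, [258.0, 213.0, 73.0, 52.0])]
sharpener [(0.63, [354.0, 227.0, 16.0, 10.0])]
eraser [(0.58, [462.0, 311.0, 31.0, 23.0])]
fountain_pen [(0.41, [323.0, 210.0, 23.0, 19.0])]
ink_bottle [(0.82, [390.0, 249.0, 26.0, 35.0]), (0.67, [393.0, 353.0, 167.0, 128.0])]
match_box [(0.26, [390.0, 248.0, 27.0, 34.0])]
stamp [(0.81, [290.0, 354.0, 26.0, 55.0])]
```

```bash
python3 -c "
import cv2
a=cv2.imread('pics/top0.png');cv2.imwrite('pics/top0c.png',cv2.resize(a[130:350,80:540],(800,383),interpolation=cv2.INTER_CUBIC))"
```

```text
(no output)
```

View pics/top0c.png

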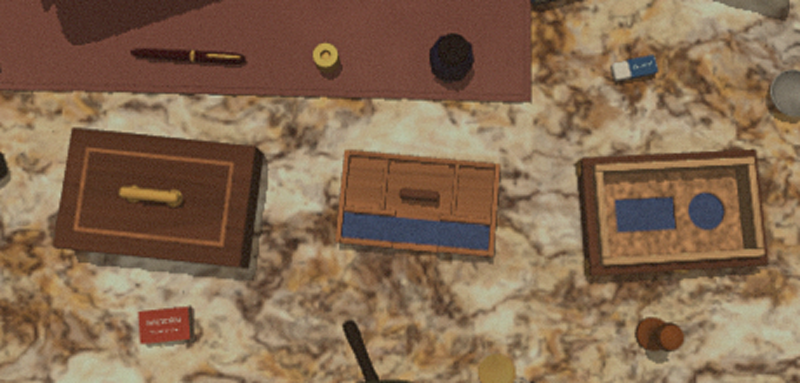

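View pics/side0.png

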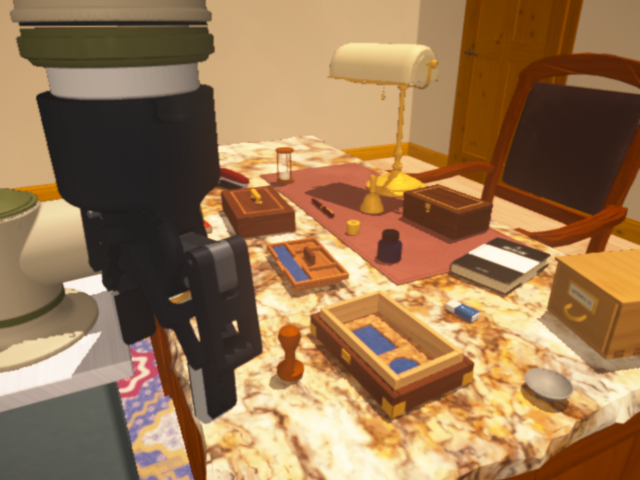

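The top crop shows, left to right, pen, sharpener and ink bottle on the blotter and the eraser on bare stone. Lid (pixel 167,242), tray (319,247) and box (466,252) are in a row, and the box's round recess is on the right (world −y). In the side view the stamp stands just in front of the box, and nothing hides the parts. Next I fit poses to the masks.

```bash
cat > fit.py <<'E'
import numpy as np, cv2
from scipy.optimize import minimize
from workcell import vision
def rect(w,l,z): return [[sx*w/2,sy*l/2,z] for sx in(-1,1) for sy in(-1,1)]
def circ(d,z): return [[d/2*np.cos(a),d/2*np.sin(a),z] for a in np.linspace(0,2*np.pi,24)]
def off(p,dx): return [[a+dx,b,c] for a,b,c in p]
# each: list of convex parts, mm
M={"writing_box":[rect(134,206,0)+rect(134,206,32),rect(112,184,32)+rect(112,184,46)],
"lift_tray":[rect(81,153,0)+rect(91,163,12),rect(106,178,12)+rect(106,178,24),off(rect(10,44,16)+rect(10,44,38),8)],
"box_lid":[rect(134,206,0)+rect(134,206,50),rect(12,64,50)+rect(12,64,70)],
"sharpener":[circ(29,0)+circ(29,25)],"eraser":[rect(22,54,0)+rect(22,54,12)],
"fountain_pen":[rect(12,136,2)+rect(12,136,13)],"ink_bottle":[rect(52,52,0)+rect(52,52,35)+circ(30,58)],
"match_box":[rect(36,56,0)+rect(36,56,15)],"stamp":[circ(38,0)+circ(38,20),circ(26,20)+circ(26,74)]}
def K(s):
    f=240/np.tan(np.radians(s["vertical_fov"]/2)); return np.array([[f,0,s["cx"]],[0,f,s["cy"]],[0,0,1.]])
def proj(s,P):
    V=np.array(s["view"]); r,_=cv2.Rodrigues(V[:3,:3])
    return cv2.projectPoints(np.asarray(P,float),r,V[:3,3],K(s),np.array(s["dist_coeffs"],float))[0][:,0]
def world(name,p,z):
    x,y,yaw=p; c,q=np.cos(np.radians(yaw)),np.sin(np.radians(yaw)); R=np.array([[c,-q,0],[q,c,0],[0,0,1]])
    return [(np.array(m)@R.T+[x,y,z])/1000 for m in M[name]]
def back(s,uv,z):  # pixel -> world mm on plane z (mm)
    V=np.array(s["view"]); n=cv2.undistortPoints(np.array([[uv]],float),K(s),np.array(s["dist_coeffs"],float))[0,0]
    R=V[:3,:3]; C=-R.T@V[:3,3]; d=R.T@np.r_[n,1]; return (C+d*(z/1000-C[2])/d[2])*1000
def fit(name,obs,z=0,yaw0=0):
    """obs: list of (snapshot, region). returns (x,y,yaw), iou"""
    S=4; data=[]
    for s,m in obs:
        data.append((s,cv2.resize(m.astype(np.uint8),None,fx=S,fy=S,interpolation=cv2.INTER_NEAREST)))
    def cost(p):
        t=0
        for s,m in data:
            im=np.zeros_like(m)
            for P in world(name,p,z):
                h=cv2.convexHull(((proj(s,P)+.5)*S-.5).astype(np.float32))
                cv2.fillConvexPoly(im,np.round(h*16).astype(np.int32),1,shift=4)
            t+=1-(im&m).sum()/max(1,(im|m).sum())
        return t/len(data)
    s,m=obs[0]; ys,xs=np.nonzero(m); p0=back(s,(xs.mean(),ys.mean()),z+10)
    best=None
    for y0 in (yaw0-8,yaw0+8):
        x0=np.r_[p0[:2],y0]
        r=minimize(cost,x0,method="Nelder-Mead",options=dict(initial_simplex=[x0,x0+[8,0,0],x0+[0,8,0],x0+[0,0,15]],xatol=.1,fatol=1e-4))
        if best is None or r.fun<best.fun: best=r
    return np.round(best.x,1),round(1-best.fun,3)
E
cat > m.py <<'E'
import sys,cv2,numpy as np
from fit import *
snaps={n:vision.snapshot(n) for n in("top","side")}
Z=dict(sharpener=3,fountain_pen=3,ink_bottle=3)
vis=snaps["top"]["frame"].copy()
for a in sys.argv[1:]:
    o,_,z=a.partition("@"); z=float(z) if z else Z.get(o,0)
    ob={}
    for n in snaps:
        r=[d for d in vision.masks_of(o,n)]
        if r: ob[n]=(snaps[n],r[0]["region"])
    for k,v in [(k,[ob[k]]) for k in ob]+([("both",list(ob.values()))] if len(ob)>1 else []):
        p,i=fit(o,v,z); print(o,k,p,i)
        if k=="top": 
            for P in world(o,p,z): cv2.polylines(vis,[np.int32(cv2.convexHull(proj(snaps["top"],P).astype(np.float32)))],True,(0,255,0),1)
cv2.imwrite("pics/vis.png",vis)
E
python3 m.py writing_box lift_tray box_lid sharpener eraser fountain_pen ink_bottle match_box stamp
```

```text
writing_box top [ 482.7 -300.2    4.4] 0.969
writing_box side [ 480.9 -300.9    3.8] 0.979
writing_box both [ 481.7 -300.4    4.3] 0.97
lift_tray top [487.3  -8.9  -4.7] 0.952
lift_tray side [485.5 -11.7  -3.5] 0.964
lift_tray both [486.2 -10.1  -3.9] 0.952
box_lid top [485.2 279.   -4.9] 0.956
box_lid side [482.1 275.   -5.1] 0.956
box_lid both [483.4 277.7  -5.1] 0.95
sharpener top [653.7 101.9  -6.3] 0.886
sharpener side [651.1  96.8   6.8] 0.952
sharpener both [653.4 101.1  22. ] 0.873
eraser top [ 655.  -263.    16.7] 0.837
eraser side [ 651.5 -262.7   12.6] 0.811
eraser both [ 654.4 -263.7   16. ] 0.803
fountain_pen top [655.6 265.9  -3.1] 0.74
fountain_pen side [650.4 254.8  -5.3] 0.707
fountain_pen both [654.3 263.7  -2.7] 0.67
ink_bottle top [656.5 -42.3 -13.1] 0.64
ink_bottle side [655.6 -42.4  55.4] 0.797
ink_bottle both [656.2 -41.7 -33.2] 0.707
match_box top [344.2 270.6  10.5] 0.921
stamp top [644.5 251.3  25.2] 0.23
stamp side [ 343.  -281.2   45.2] 0.82
stamp both [645.4 252.2  27.5] 0.115
```

View pics/vis.png

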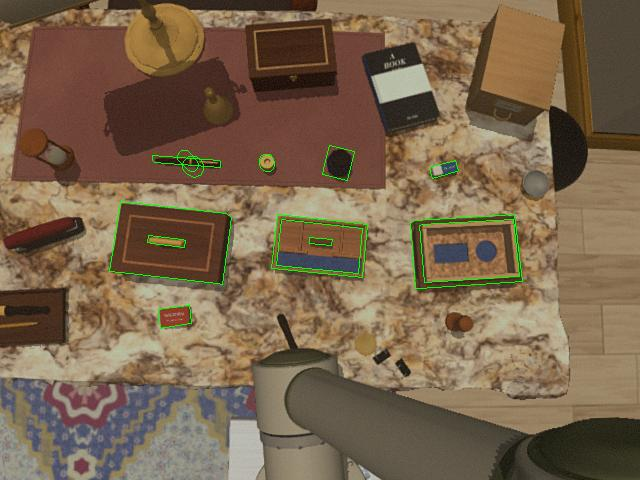

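The overlays match well, and the two cameras agree within about 3 mm. The stamp's top-view match landed on the pen, but the side view puts it at (343,−281), which is right. First I turn the tool so its y axis lies along world x, then go to the sharpener.

```bash
python3 -m jog '[[0,0,0,-8.5,0],[0,0,0,-8.5,0],[0,0,0,-8.5,0],[0,0,0,-8.5,0],[0,0,0,-8.5,0],[0,0,0,-8.5,0],[0,0,0,-8.5,0],[0,0,0,-8.5,0],[0,0,0,-3.2,0],[0,0,0,0,0]]'
cat > go.py <<'E'
# go.py x y z yaw : remaining shift in tool axes (mm) and twist from the present pose
import sys,numpy as np
from workcell import status
s=status.sense(); R=np.array(s["orientation"]); p=np.array(s["tcp_pos"])*1000
yaw=np.degrees(np.arctan2(R[1,0],R[0,0]))
for a in sys.argv[1:]:
    t=np.array([float(v) for v in a.split(",")])
    print("t",round(float(s["clock"]),2),"at",p.round(1),round(yaw,2),"w",round(s["gripper_width"]*1000,1),"F",np.round(s["force"],1),"g",round(float(s["grasp_force"]),1),"-> shift",(R.T@(t[:3]-p)).round(1),"twist",round(-(t[3]-yaw),2))
E
python3 go.py 653,100,120,90
```

```text
clock: 3.0
tcp_pos: [0.1771, -0.5207, 0.2313]
orientation: [[-0.0, 1.0, 0.0], [1.0, 0.0, -0.0], [-0.0, 0.0, -1.0]]
force: [-0.3, -0.4, 0.6]
gripper_width: 0.0427
grasp_force: 0.0
t 3.0 at [ 177.1 -520.7  231.3] 90.0 w 42.7 F [-0.3 -0.4  0.6] g 0.0 -> shift [620.7 475.9 111.3] twist 0.0
```

```bash
python3 -m jog '[[20,15,0,0,0],[38,29,0,0,0],[38,29,0,0,0],[38,29,0,0,0],[38,29,0,0,0],[38,29,0,0,0],[38,29,0,0,0],[38,29,0,0,0],[38,29,0,0,0],[38,29,0,0,0]]' | head -2
python3 -m jog '[[38,29,0,0,0],[38,29,0,0,0],[38,29,0,0,0],[38,29,10,0,0],[38,29,30,0,0],[30,23,40,0,0],[15,10,30,0,0],[0,0,0,0,0]]'|head -2;python3 go.py 653,100,9.5,90 
```

```text
clock: 4.0
tcp_pos: [0.4541, -0.157, 0.2316]
clock: 4.8
tcp_pos: [0.6246, 0.0711, 0.1238]
t 4.8 at [624.6  71.1 123.8] 90.03 w 42.7 F [-0.5 -0.7  0.4] g 0.0 -> shift [ 28.7  29.3 114.1] twist 0.03
```

```bash
python3 -m jog '[[20,20,0,0,0],[8.7,9.3,10,0,0],[0,0,20,0,0],[0,0,0,0,0]]'|head -2;python3 go.py 653,100,9.5,90 
```

```text
clock: 5.2
tcp_pos: [0.654, 0.0972, 0.0964]
t 5.2 at [654.   97.2  96.4] 89.93 w 42.7 F [ 0.2  0.1 -0.4] g 0.0 -> shift [ 2.8 -0.6 86.9] twist -0.07
```

```bash
python3 -m jog '[[2.5,-0.5,30,0,0],[0,0,30,0,0],[0,0,17,0,0],[0,0,7,0,0],[0,0,2,0,0],[0,0,0,0,0],[0,0,0,0,0.6],[0,0,0,0,0.6],[0,0,0,0,0.6],[0,0,0,0,0.6]]' 30;python3 go.py 653,100,9.5,90 
```

```text
clock: 6.2
tcp_pos: [0.6554, 0.1001, 0.0139]
orientation: [[0.0, 1.0, 0.002], [1.0, -0.0, -0.0], [-0.0, 0.002, -1.0]]
force: [0.3, -0.3, 7.4]
gripper_width: 0.0274
grasp_force: 29.6
t 6.2 at [655.4 100.1  13.9] 89.98 w 27.4 F [ 0.3 -0.3  7.4] g 29.6 -> shift [-0.1 -2.4  4.4] twist -0.02
```

```bash
python3 -m jog '[[0,0,-20,0,0.6],[0,0,-40,0,0.6],[0,0,-40,0,0.6],[-20,-7.5,-15,0,0.6],[-40,-15,0,0,0.6],[-40,-15,0,0,0.6],[-40,-15,0,0,0.6],[-40,-15,0,0,0.6],[-40,-15,0,0,0.6],[-40,-15,0,0,0.6]]' ; python3 -m jog '[[-40,-15,0,0,0.6],[-40,-15,0,0,0.6],[-40,-15,0,0,0.6],[-40,-15,0,0,0.6],[-15,-6,0,0,0.6],[0,0,0,0,0.6],[0,0,0,0,0.6]]' | head -2;python3 go.py 485,-345.5,30,90 
```

```text
clock: 7.2
tcp_pos: [0.5563, -0.1611, 0.1278]
orientation: [[0.0, 1.0, 0.001], [1.0, -0.0, -0.0], [-0.0, 0.001, -1.0]]
force: [-0.0, -1.1, -0.8]
gripper_width: 0.0279
grasp_force: 29.7
clock: 7.9
tcp_pos: [0.4912, -0.3339, 0.1275]
t 7.9 at [ 491.2 -333.9  127.5] 89.98 w 27.5 F [-0.1 -0.2 -0.7] g 29.7 -> shift [-11.7  -6.2  97.4] twist -0.02
```

```bash
python3 -m jog '[[-11.5,-6,20,0,0.6],[0,0,30,0,0.6],[0,0,25,0,0.6],[0,0,10,0,0.6],[0,0,0,0,0.6],[0,0,0,0,0.6]]' ; python3 go.py 485,-345.5,18.5,90 
```

```text
clock: 8.5
tcp_pos: [0.4858, -0.3459, 0.0436]
orientation: [[-0.001, 1.0, 0.001], [1.0, 0.001, -0.001], [-0.001, 0.001, -1.0]]
force: [0.4, 0.3, 0.1]
gripper_width: 0.0278
grasp_force: 29.7
t 8.5 at [ 485.8 -345.9   43.6] 90.04 w 27.8 F [0.4 0.3 0.1] g 29.7 -> shift [ 0.5 -0.9 25.1] twist 0.04
```

```bash
python3 - <<'E'
from workcell import vision; import cv2,numpy as np
a=vision.snapshot("side")["frame"][250:450,270:500]; b=vision.snapshot("top")["frame"][180:320,390:551]
cv2.imwrite("pics/c1.png",np.hstack([cv2.resize(a,(400,348)),cv2.resize(b,(400,348))]))
E
```

```text
(no output)
```

View pics/c1.png

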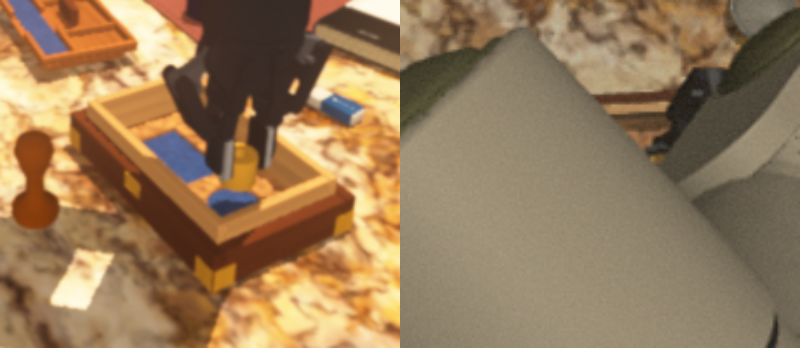

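The sharpener hangs upright between the fingers in the side crop, directly over the round blue recess. The arm hides it in the top view. I lower it and let go.

```bash
python3 -m jog '[[0.5,-0.5,12,0,0.6],[0,0,8,0,0.6],[0,0,3,0,0.6],[0,0,0,0,0.6],[0,0,0,0,0.6]]' ; python3 go.py 485,-345.5,17.5,90 
```

```text
clock: 9.1
tcp_pos: [0.4846, -0.3458, 0.0194]
orientation: [[0.0, 1.0, 0.0], [1.0, -0.0, -0.0], [-0.0, 0.0, -1.0]]
force: [0.3, -0.1, 0.1]
gripper_width: 0.0276
grasp_force: 29.7
t 9.1 at [ 484.6 -345.8   19.4] 89.98 w 27.6 F [ 0.3 -0.1  0.1] g 29.7 -> shift [0.3 0.4 1.9] twist -0.02
```

```bash
python3 -m jog '[[0,0,2,0,0.6],[0,0,0,0,0.6],[0,0,0,0,0.1],[0,0,0,0,0.1],[0,0,0,0,0.1],[0,0,-15,0,0.1],[0,0,-35,0,0],[0,0,-40,0,0],[10,20,-10,0,0],[16,34,0,0,0]]' ;  python3 -m jog '[[16,34,0,0,0],[16,34,0,0,0],[14,28,0,0,0],[8,15,0,-7.5,0],[0,0,0,-7.5,0],[0,0,0,0,0]]'|head -2; python3 go.py 653.5,-263,30,105 
```

```text
clock: 10.1
tcp_pos: [0.5388, -0.321, 0.1203]
orientation: [[0.003, 1.0, 0.003], [1.0, -0.003, -0.003], [-0.003, 0.003, -1.0]]
force: [-1.0, -0.2, -0.3]
gripper_width: 0.0426
grasp_force: 0.0
clock: 10.7
tcp_pos: [0.6498, -0.2652, 0.117]
t 10.7 at [ 649.8 -265.2  117. ] 105.09 w 42.8 F [0.3 0.5 0. ] g 0.0 -> shift [ 1.2  4.2 87. ] twist 0.09
```

```bash
python3 - <<'E'
from workcell import vision; import cv2,numpy as np
a=vision.snapshot("side")["frame"][250:450,270:500]; b=vision.snapshot("top")["frame"][180:320,390:551]
cv2.imwrite("pics/c2.png",np.hstack([cv2.resize(a,(400,348)),cv2.resize(b,(400,348))]))
E
```

```text
(no output)
```

View pics/c2.png

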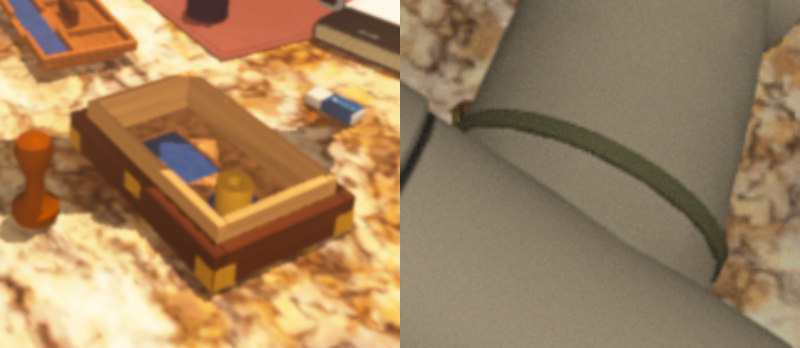

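The sharpener stands in its recess (side crop 236,190), and the eraser is untouched at (335,105). Now I pick up the eraser.

```bash
python3 -m jog '[[1.2,4.2,20,0,0],[0,0,40,0,0],[0,0,30,0,0],[0,0,15,0,0],[0,0,0,0,0],[0,0,0,0,0]]'|head -2; python3 go.py 653.5,-263,6,105 
```

```text
clock: 11.4
tcp_pos: [0.6538, -0.2641, 0.0139]
t 11.4 at [ 653.8 -264.1   13.9] 104.91 w 42.9 F [0.8 0.7 1. ] g 0.0 -> shift [ 1.1 -0.1  7.9] twist -0.09
```

```bash
python3 -m jog '[[1,0,6,0,0],[0,0,2,0,0],[0,0,0,0,0.7],[0,0,0,0,0.7],[0,0,0,0,0.7],[0,0,0,0,0.7],[0,0,0,0,0.7]]' 25; python3 go.py 653.5,-263,6,105 
```

```text
clock: 12.1
tcp_pos: [0.6533, -0.2626, 0.0049]
orientation: [[-0.259, 0.966, 0.001], [0.966, 0.259, -0.0], [-0.001, 0.001, -1.0]]
force: [-0.4, -0.1, 3.8]
gripper_width: 0.0201
grasp_force: 26.6
t 12.1 at [ 653.3 -262.6    4.9] 104.98 w 20.1 F [-0.4 -0.1  3.8] g 26.6 -> shift [-0.4  0.1 -1.1] twist -0.02
```

```bash
python3 -m jog '[[0,0,-20,0,0.7],[0,0,-40,5.4,0.7],[0,0,-40,5.4,0.7],[0,0,0,0,0.7]]'; python3 go.py 479.7,-272.6,70,94.2
```

```text
clock: 12.5
tcp_pos: [0.6551, -0.2637, 0.1107]
orientation: [[-0.071, 0.997, 0.009], [0.997, 0.071, -0.006], [-0.006, 0.009, -1.0]]
force: [0.6, 0.3, 0.0]
gripper_width: 0.0201
grasp_force: 26.2
t 12.5 at [ 655.1 -263.7  110.7] 94.06 w 20.1 F [0.6 0.3 0. ] g 26.2 -> shift [   3.8 -175.9   39.1] twist -0.14
```

```bash
python3 -m jog '[[0.8,-20,0,0,0.7],[1,-40,0,0,0.7],[1,-40,0,0,0.7],[1,-40,0,0,0.7],[0,-25,0,0,0.7],[0,-10,20,0,0.7],[0,0,20,0,0.7],[0,0,15,0,0.7],[0,0,0,0,0.7],[0,0,0,0,0.7]]'|head -2; python3 go.py 479.7,-272.6,14,94.2
```

```text
clock: 13.5
tcp_pos: [0.4782, -0.2715, 0.0494]
t 13.5 at [ 478.2 -271.5   49.4] 94.2 w 20.2 F [ 0.1 -0.1  0.7] g 26.2 -> shift [-1.3  1.4 35.4] twist 0.0
```

```bash
python3 -m jog '[[-1.3,1.4,15,0,0.7],[0,0,12,0,0.7],[0,0,6,0,0.7],[0,0,2.5,0,0.7],[0,0,0,0,0.7],[0,0,0,0,0.7]]'; python3 go.py 479.7,-272.6,13.5,94.2
```

```text
clock: 14.1
tcp_pos: [0.4799, -0.2728, 0.0143]
orientation: [[-0.073, 0.997, 0.0], [0.997, 0.073, -0.0], [-0.0, 0.0, -1.0]]
force: [0.8, -1.0, -0.6]
gripper_width: 0.0203
grasp_force: 26.2
t 14.1 at [ 479.9 -272.8   14.3] 94.18 w 20.3 F [ 0.8 -1.  -0.6] g 26.2 -> shift [ 0.2 -0.2  0.8] twist -0.02
```

```bash
python3 -m jog '[[0,0,0.5,0,0.2],[0,0,0,0,0.2],[0,0,0,0,0.2],[0,0,-15,0,0.2],[0,0,-40,0,0.2],[0,0,-35,4.1,0],[20,0,-10,4.1,0],[40,0,0,0,0],[40,0,0,0,0],[40,0,0,0,0]]';python3 -m jog '[[40,0,0,0,0],[40,0,0,0,0],[30,0,0,0,0],[0,0,0,0,0],[0,0,0,0,0]]'|head -2;  python3 go.py 494.3,-10.8,60,86
python3 - <<'E'
from workcell import vision; import cv2,numpy as np
a=vision.snapshot("side")["frame"][230:430,270:500]; b=vision.snapshot("top")["frame"][180:320,390:551]
cv2.imwrite("pics/c3.png",np.hstack([cv2.resize(a,(400,348)),cv2.resize(b,(400,348))]))
E
```

```text
clock: 15.1
tcp_pos: [0.4879, -0.1316, 0.1137]
orientation: [[0.071, 0.997, 0.0], [0.997, -0.071, -0.0], [-0.0, 0.0, -1.0]]
force: [0.4, -0.2, 0.4]
gripper_width: 0.0429
grasp_force: 0.0
clock: 15.6
tcp_pos: [0.4958, -0.023, 0.1135]
t 15.6 at [495.8 -23.  113.5] 86.06 w 42.6 F [-0.4  0.1  0.4] g 0.0 -> shift [12.1 -2.4 53.5] twist 0.06
```

View pics/c3.png

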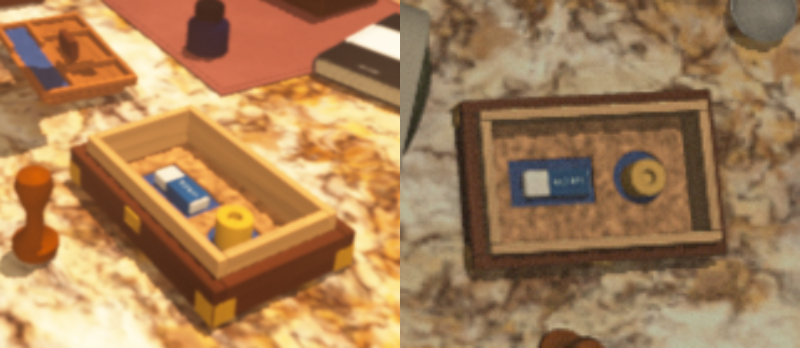

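Both parts lie in their recesses: the eraser flat at (550,180) in the top crop and the sharpener upright at (645,178). Now I take the tray by its fin.

```bash
python3 -m jog '[[12,-2,20,0,0],[0,0,30,0,0],[0,0,0,0,0],[0,0,0,0,0]]'|head -2;  python3 go.py 494.3,-10.8,20.5,86
```

```text
clock: 16.1
tcp_pos: [0.4948, -0.012, 0.0638]
t 16.1 at [494.8 -12.   63.8] 85.9 w 42.6 F [ 0.9  0.2 -0.4] g 0.0 -> shift [ 1.2 -0.6 43.3] twist -0.1
```

```bash
python3 -m jog '[[1,-0.5,18,0,0],[0,0,15,0,0],[0,0,8,0,0],[0,0,2,0,0],[0,0,0,0,0],[0,0,0,0,0.9],[0,0,0,0,0.9],[0,0,0,0,0.9],[0,0,0,0,0.9],[0,0,0,0,0.9]]' 70;  python3 go.py 494.3,-10.8,20.5,86
```

```text
clock: 17.1
tcp_pos: [0.4947, -0.0102, 0.0212]
orientation: [[0.07, 0.998, 0.001], [0.998, -0.07, -0.0], [-0.0, 0.002, -1.0]]
force: [-0.5, -0.0, 5.2]
gripper_width: 0.0084
grasp_force: 70.4
t 17.1 at [494.7 -10.2  21.2] 85.98 w 8.4 F [-0.5 -0.   5.2] g 70.4 -> shift [-0.6 -0.3  0.7] twist -0.02
```

```bash
python3 -m jog '[[0,0,-10,0,0.9],[0,0,-25,0,0.9],[0,0,-35,-4.1,0.9],[0,0,-20,-4.1,0.9],[-15,0,0,0,0.9],[-30,0,0,0,0.9],[-40,0,0,0,0.9],[-40,0,0,0,0.9],[-40,0,0,0,0.9],[-40,0,0,0,0.9]]';python3 -m jog '[[-40,0,0,0,0.9],[-20,0,0,0,0.9],[-10,0,0,0,0.9],[0,0,0,0,0.9],[0,0,0,0,0.9]]'|head -2;  python3 go.py 489.8,-299.9,90,94.2
```

```text
clock: 18.1
tcp_pos: [0.5083, -0.2168, 0.1094]
orientation: [[-0.071, 0.997, -0.002], [0.997, 0.071, 0.001], [0.001, -0.001, -1.0]]
force: [-0.4, 0.0, -1.8]
gripper_width: 0.0084
grasp_force: 69.3
clock: 18.6
tcp_pos: [0.5139, -0.2834, 0.1099]
t 18.6 at [ 513.9 -283.4  109.9] 94.18 w 8.0 F [ 0.5  0.3 -2.2] g 69.3 -> shift [-14.7 -25.2  19.9] twist -0.02
```

```bash
python3 -m jog '[[-8,-12,0,0,0.9],[-6.7,-13,0,0,0.9],[0,0,8,0,0.9],[0,0,0,0,0.9],[0,0,0,0,0.9],[0,0,0,0,0.9]]'|head -2;  python3 go.py 489.8,-299.9,90,94.2; cat > hold.py <<'E'
# pose of held thing: hold.py name z(mm)
import sys; from fit import *
import cv2
for n in ("side","top"):
    s=vision.snapshot(n); cv2.imwrite(f"pics/h_{n}.png",s["frame"])
    for o,z in ((sys.argv[1],float(sys.argv[2])),("writing_box",0)):
        r=vision.masks_of(o,n)
        if r: print(n,o,round(r[0]["conf"],2),*fit(o,[(s,r[0]["region"])],z,4))
E
python3 hold.py lift_tray 80.5
```

```text
clock: 19.2
tcp_pos: [0.4906, -0.3007, 0.1025]
t 19.2 at [ 490.6 -300.7  102.5] 94.2 w 8.6 F [ 0.5  0.1 -2.2] g 69.2 -> shift [ 0.8 -0.8 12.5] twist -0.0
side lift_tray 0.66 [ 325.5 -300.7  -42. ] 0.134
side writing_box 0.71 [ 480.9 -299.7    3.7] 0.696
top lift_tray 0.78 [ 479.  -249.5    5. ] 0.444
top writing_box 0.94 [ 479.  -231.6    3. ] 0.215
```

View pics/h_side.png

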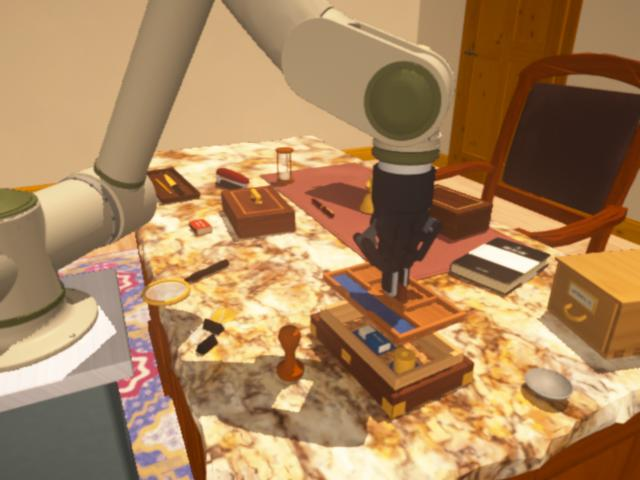

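The tray hangs level in the side view, lined up over the box at about (395,300). I lower it in stages and watch the force.

```bash
python3 -m jog '[[0.8,-0.8,15,0,0.9],[0,0,12,0,0.9],[0,0,6,0,0.9],[0,0,4,0,0.9],[0,0,3,0,0.9],[0,0,0,0,0.9]]'|sed -n 2,4p;  python3 go.py 489.8,-299.9,55.2,94.2
```

```text
tcp_pos: [0.4895, -0.3001, 0.0622]
orientation: [[-0.073, 0.997, -0.0], [0.997, 0.073, 0.0], [0.0, -0.0, -1.0]]
force: [-0.2, 0.2, -1.1]
t 20.1 at [ 489.5 -300.1   62.2] 94.18 w 8.2 F [-0.2  0.2 -1.1] g 69.3 -> shift [0.2 0.3 7. ] twist -0.02
```

```bash
python3 -m jog '[[0,0,2,0,0.9],[0,0,2,0,0.9],[0,0,2,0,0.9],[0,0,0.8,0,0.9],[0,0,0,0,0.9]]'|sed -n 2,4p;  python3 go.py 489.8,-299.9,55.2,94.2
```

```text
tcp_pos: [0.4895, -0.3001, 0.0555]
orientation: [[-0.073, 0.997, -0.0], [0.997, 0.073, 0.0], [0.0, -0.0, -1.0]]
force: [-0.1, 0.7, -1.3]
t 20.6 at [ 489.5 -300.1   55.5] 94.18 w 8.1 F [-0.1  0.7 -1.3] g 69.3 -> shift [0.2 0.3 0.3] twist -0.02
```

```bash
python3 -m jog '[[0,0,0.8,0,0.9],[0,0,0.7,0,0.9],[0,0,0.5,0,0.9],[0,0,0,0,0.9]]'|sed -n 2,4p;  python3 go.py 489.8,-299.9,55.2,94.2
```

```text
tcp_pos: [0.4896, -0.3002, 0.0552]
orientation: [[-0.073, 0.997, 0.001], [0.997, 0.073, -0.001], [-0.001, 0.001, -1.0]]
force: [-3.9, 3.6, 11.3]
t 21.0 at [ 489.6 -300.2   55.2] 94.19 w 8.3 F [-3.9  3.6 11.3] g 71.2 -> shift [ 0.3  0.2 -0. ] twist -0.01
```

Contact comes at exactly the seated height (55.2 mm). I release the tray and head for the pen.

```bash
python3 -m jog '[[0,0,-1,0,0.4],[0,0,0,0,0.4],[0,0,0,0,0.4],[0,0,-20,0,0.4],[0,0,-40,0,0.4],[0,0,-25,3.6,0.3],[20,7,0,3.6,0.3],[42,13,0,0,0.3],[42,13,0,0,0.3],[42,13,0,0,0.3]]' |sed -n 1,2p; python3 -m jog '[[42,13,0,0,0.3],[42,13,0,0,0.3],[42,13,0,0,0.3],[42,13,0,0,0.3],[42,13,0,0,0.3],[42,13,0,0,0.3],[42,13,0,0,0.3],[42,13,0,0,0.3],[0,0,0,0,0.3],[0,0,0,0,0.3]]' |sed -n 1,2p;  python3 go.py 654,264,60,87
python3 m.py lift_tray@34 writing_box fountain_pen
```

```text
clock: 22.0
tcp_pos: [0.5423, -0.1549, 0.1395]
clock: 23.0
tcp_pos: [0.6633, 0.1745, 0.1389]
t 23.0 at [663.3 174.5 138.9] 87.07 w 30.1 F [-0.6  0.2  0.4] g 0.0 -> shift [ 89.  -13.8  78.8] twist 0.07
lift_tray top [ 481.5 -299.7    4.5] 0.963
writing_box top [ 482.7 -300.2    4.4] 0.273
writing_box side [ 480.8 -300.1    3.8] 0.479
writing_box both [ 482.3 -299.8    4.1] 0.374
fountain_pen side [650.5 253.3  -4.9] 0.761
```

The top view confirms the tray is seated and centred (481.5,−299.7). Next is the pen.

```bash
python3 -m jog '[[30,-4,0,0,0.3],[35,-5,15,0,0.3],[20,-5,30,0,0.3],[0,0,25,0,0.3],[0,0,0,0,0.3],[0,0,0,0,0.3]]' |sed -n 1,2p;  python3 go.py 653.5,262,6.5,87
```

```text
clock: 24.0
tcp_pos: [0.6544, 0.2589, 0.0703]
t 24.0 at [654.4 258.9  70.3] 86.95 w 30.0 F [-0.2 -0.1  0.4] g 0.0 -> shift [ 3.  -1.1 63.8] twist -0.05
```

```bash
python3 - <<'E'
from workcell import vision; import cv2,numpy as np
a=vision.snapshot("side")["frame"][140:260,240:400]; b=vision.snapshot("top")["frame"][110:230,120:280]
cv2.imwrite("pics/c4.png",np.hstack([cv2.resize(a,(400,300)),cv2.resize(b,(400,300))]))
E
```

```text
(no output)
```

View pics/c4.png

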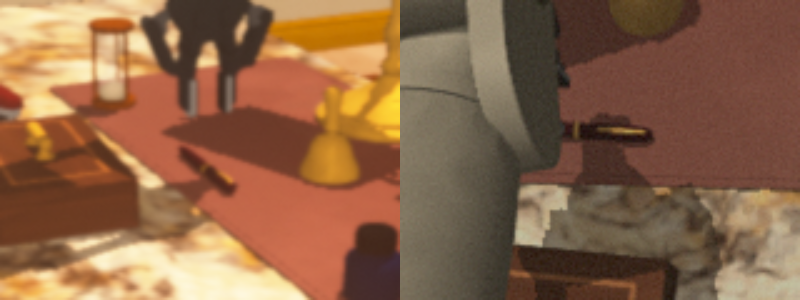

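The open fingers hang astride the pen line in the side crop, with the pen at (208,170). I go down and grip it.

```bash
python3 -m jog '[[3,-1,25,0,0.3],[0,0,20,0,0.3],[0,0,12,0,0.3],[0,0,5,0,0.3],[0,0,2,0,0.3],[0,0,0,0,0.3],[0,0,0,0,0.85],[0,0,0,0,0.85],[0,0,0,0,0.85],[0,0,0,0,0.85]]' 25 |sed -n 1,2p;  python3 go.py 653.5,262,6.5,87
```

```text
clock: 25.1
tcp_pos: [0.6537, 0.2626, 0.0067]
t 25.1 at [653.7 262.6   6.7] 86.98 w 12.4 F [-0.1  1.   5.4] g 27.6 -> shift [-0.6 -0.2  0.2] twist -0.02
```

```bash
python3 -m jog '[[0,0,-10,0,0.85],[0,0,-30,0,0.85],[0,0,-40,-3.6,0.85],[0,0,-40,-3.7,0.85],[0,0,0,0,0.85]]' |sed -n 1,2p;  python3 go.py 449.7,-302.4,120,94.3; python3 hold.py fountain_pen 121
```

```text
clock: 25.6
tcp_pos: [0.6553, 0.2631, 0.1328]
t 25.6 at [655.3 263.1 132.8] 94.38 w 12.5 F [0.4 0.  0.6] g 26.9 -> shift [-548.2 -248.3    9.1] twist 0.08
side writing_box 0.89 [ 480.8 -300.5    3.6] 0.48
top fountain_pen 0.63 [654.4 234.9   1.2] 0.349
top writing_box 0.87 [ 482.6 -298.7    4.3] 0.272
```

```bash
python3 -m jog '[[-20,-9,0,0,0.85],[-40,-18,0,0,0.85],[-40,-18,0,0,0.85],[-40,-18,0,0,0.85],[-40,-18,0,0,0.85],[-40,-18,0,0,0.85],[-40,-18,0,0,0.85],[-40,-18,0,0,0.85],[-40,-18,0,0,0.85],[-40,-18,0,0,0.85]]' |sed -n 1,2p; python3 -m jog '[[-40,-18,0,0,0.85],[-40,-18,0,0,0.85],[-40,-18,0,0,0.85],[-30,-13,0,0,0.85],[-15,-7,0,0,0.85],[0,0,0,0,0.85],[0,0,0,0,0.85]]' |sed -n 1,2p;  python3 go.py 449.7,-302.4,85,94.3
```

```text
clock: 26.9
tcp_pos: [0.5099, -0.1306, 0.1249]
clock: 27.6
tcp_pos: [0.4496, -0.2984, 0.1252]
t 27.6 at [ 449.6 -298.4  125.2] 94.28 w 12.3 F [-0.1  1.   0.9] g 26.9 -> shift [-4.  -0.1 40.2] twist -0.02
```

```bash
python3 -m jog '[[-4,0,20,0,0.85],[0,0,20,0,0.85],[0,0,0,0,0.85],[0,0,0,0,0.85]]' |sed -n 1,2p;  python3 go.py 449.7,-302.4,55,94.3;python3 - <<'E'
from workcell import vision; import cv2,numpy as np
a=vision.snapshot("side")["frame"][230:430,270:500]; b=vision.snapshot("top")["frame"][180:320,390:551]
cv2.imwrite("pics/c5.png",np.hstack([cv2.resize(a,(460,400),interpolation=2),cv2.resize(b,(340,400))]))
E
```

```text
clock: 28.0
tcp_pos: [0.4503, -0.3023, 0.0859]
t 28.0 at [ 450.3 -302.3   85.9] 94.37 w 12.6 F [-0.4 -0.4  0.6] g 26.9 -> shift [-0.1 -0.6 30.9] twist 0.07
```

View pics/c5.png

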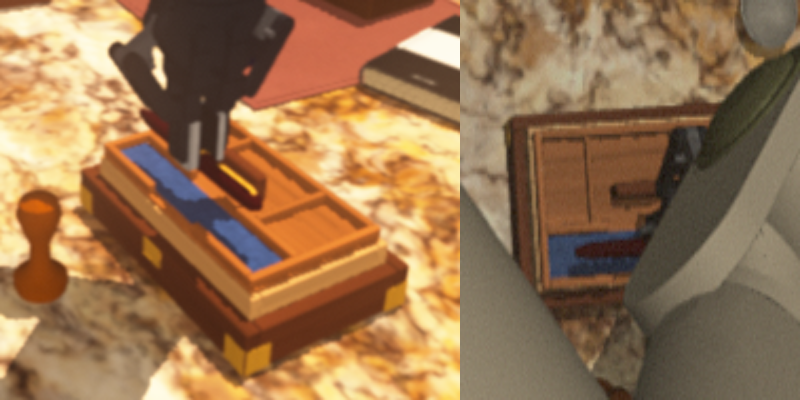

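The pen is held level, and in the top crop it lies lengthwise over the blue trough (600,248). I lower and release it.

```bash
python3 -m jog '[[0,-0.5,14,0,0.85],[0,0,10,0,0.85],[0,0,5,0,0.85],[0,0,2,0,0.85],[0,0,0,0,0.85],[0,0,0,0,0.85]]' |sed -n 1,2p;  python3 go.py 449.7,-302.4,53.7,94.3
```

```text
clock: 28.7
tcp_pos: [0.4495, -0.3035, 0.055]
t 28.7 at [ 449.5 -303.5   55. ] 94.28 w 12.7 F [ 0.  -0.6 -0.5] g 26.9 -> shift [1.1 0.3 1.3] twist -0.02
```

```bash
python3 -m jog '[[0,0,1,0,0.85],[0,0,0,0,0.85],[0,0,0,0,0.5],[0,0,0,0,0.5],[0,0,0,0,0.5],[0,0,-15,0,0.5],[0,0,-40,0,0.5],[0,0,-40,4.6,0],[20,0,0,4.7,0],[40,5,0,0,0]]' |sed -n 1,2p; python3 -m jog '[[40,5,0,0,0],[40,5,0,0,0],[40,5,0,0,0],[40,5,0,0,0],[40,5,0,0,0],[40,5,0,0,0],[40,5,0,0,0],[40,5,0,0,0],[40,5,0,0,0],[40,5,0,0,0]]' |sed -n 1,2p;  python3 go.py 483.5,277,90,85;  python3 m.py box_lid; python3 - <<'E'
from workcell import vision; import cv2,numpy as np
a=vision.snapshot("side")["frame"][230:430,270:500]; b=vision.snapshot("top")["frame"][180:320,390:551]
cv2.imwrite("pics/c6.png",np.hstack([cv2.resize(a,(400,348)),cv2.resize(b,(400,348))]))
E
```

```text
clock: 29.7
tcp_pos: [0.4579, -0.2452, 0.1496]
clock: 30.7
tcp_pos: [0.5428, 0.1519, 0.1486]
t 30.7 at [542.8 151.9 148.6] 84.98 w 42.8 F [ 0.  -0.8 -0.2] g 0.0 -> shift [119.5 -70.   58.6] twist -0.02
box_lid side [482.7 276.9  -5. ] 0.955
```

View pics/c6.png

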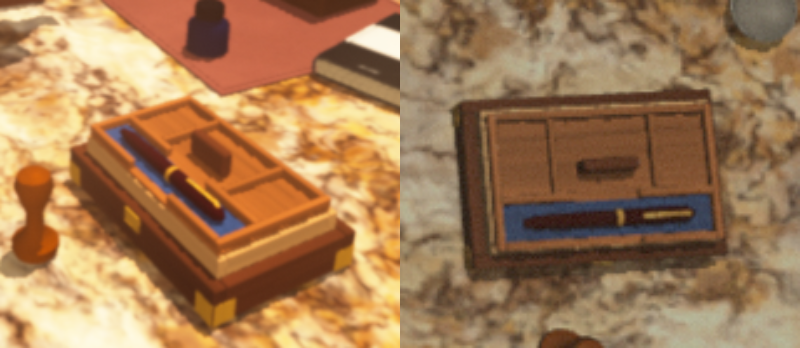

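The pen lies flat and lengthwise in the trough, and the tray is level. Now the lid.

```bash
python3 -m jog '[[40,-22,0,0,0],[40,-24,0,0,0],[30,-18,10,0,0],[10,-6,20,0,0],[0,0,10,0,0],[0,0,0,0,0],[0,0,0,0,0]]' |sed -n 1,2p;  python3 go.py 484,277.5,53.5,85
```

```text
clock: 31.7
tcp_pos: [0.4844, 0.2745, 0.109]
t 31.7 at [484.4 274.5 109. ] 84.87 w 43.3 F [-0.   0.3  0.1] g 0.0 -> shift [ 2.9 -0.7 55.5] twist -0.13
```

```bash
python3 -m jog '[[3,-0.7,20,0,0],[0,0,18,0,0],[0,0,12,0,0],[0,0,4,0,0],[0,0,1.5,0,0],[0,0,0,0,0],[0,0,0,0,0]]' |sed -n 1,4p;  python3 go.py 484,277.5,53.5,85;python3 -m jog '[[0,0,0,0,0.9],[0,0,0,0,0.9],[0,0,0,0,0.9],[0,0,0,0,0.9],[0,0,0,0,0.9],[0,0,0,0,0.9]]' 100;python3 go.py 484,277.5,53.5,85
```

```text
clock: 32.4
tcp_pos: [0.4834, 0.2789, 0.0538]
orientation: [[0.088, 0.996, 0.001], [0.996, -0.088, 0.0], [0.001, 0.001, -1.0]]
force: [-0.6, -0.3, 0.3]
t 32.4 at [483.4 278.9  53.8] 84.98 w 42.7 F [-0.6 -0.3  0.3] g 0.0 -> shift [-1.4  0.7  0.3] twist -0.02
clock: 33.0
tcp_pos: [0.4832, 0.279, 0.0538]
orientation: [[0.087, 0.996, 0.001], [0.996, -0.087, 0.0], [0.0, 0.001, -1.0]]
force: [-0.4, -0.8, 4.7]
gripper_width: 0.0095
grasp_force: 98.3
t 33.0 at [483.2 279.   53.8] 85.0 w 9.5 F [-0.4 -0.8  4.7] g 98.3 -> shift [-1.4  0.9  0.3] twist -0.0
```

```bash
python3 -m jog '[[0,0,-8,0,0.9],[0,0,-20,0,0.9],[0,0,-35,-4.6,0.9],[0,0,-30,-4.6,0.9],[0,0,-10,0,0.9],[0,0,0,0,0.9],[0,0,0,0,0.9]]';  python3 go.py 482,-299.5,154,94.2; python3 hold.py box_lid 100
```

```text
clock: 33.7
tcp_pos: [0.4823, 0.2786, 0.1546]
orientation: [[-0.071, 0.997, -0.002], [0.997, 0.071, -0.001], [-0.001, -0.003, -1.0]]
force: [-0.7, -0.1, -3.1]
gripper_width: 0.0097
grasp_force: 98.2
t 33.7 at [482.3 278.6 154.6] 94.09 w 9.7 F [-0.7 -0.1 -3.1] g 98.2 -> shift [-576.6  -41.6    1.1] twist -0.11
side box_lid 0.58 [480.7 278.2   3.8] 0.919
side writing_box 0.55 [ 480.4 -300.6    3.9] 0.482
top box_lid 0.86 [488.6 192.5   4.2] 0.548
top writing_box 0.88 [ 482.5 -299.2    4.4] 0.287
```

```bash
python3 -m jog '[[-15,-1,0,0,0.9],[-30,-2,0,0,0.9],[-40,-3,0,0,0.9],[-40,-3,0,0,0.9],[-40,-3,0,0,0.9],[-40,-3,0,0,0.9],[-40,-3,0,0,0.9],[-40,-3,0,0,0.9],[-40,-3,0,0,0.9],[-40,-3,0,0,0.9]]'|head -2;python3 -m jog '[[-40,-3,0,0,0.9],[-40,-3,0,0,0.9],[-40,-3,0,0,0.9],[-40,-3,0,0,0.9],[-25,-2,0,0,0.9],[-10,0,0,0,0.9],[0,0,0,0,0.9],[0,0,0,0,0.9]]' ;  python3 go.py 482,-299.7,140,94.2
```

```text
clock: 35.0
tcp_pos: [0.482, -0.0893, 0.1561]
clock: 35.8
tcp_pos: [0.4827, -0.2817, 0.156]
orientation: [[-0.073, 0.997, -0.0], [0.997, 0.073, 0.001], [0.001, -0.0, -1.0]]
force: [0.1, 0.4, -2.6]
gripper_width: 0.0093
grasp_force: 98.1
t 35.8 at [ 482.7 -281.7  156. ] 94.2 w 9.3 F [ 0.1  0.4 -2.6] g 98.1 -> shift [-17.9  -2.   16. ] twist 0.0
```

```bash
python3 -m jog '[[-10,-1,0,0,0.9],[-8,-1,5,0,0.9],[0,0,12,0,0.9],[0,0,0,0,0.9],[0,0,0,0,0.9],[0,0,0,0,0.9]]'|head -2;  python3 go.py 482,-299.7,85.8,94.2; python3 hold.py box_lid 85
```

```text
clock: 36.4
tcp_pos: [0.4824, -0.3006, 0.1392]
t 36.4 at [ 482.4 -300.6  139.2] 94.2 w 9.6 F [-0.5 -0.  -3.1] g 98.0 -> shift [ 0.9 -0.3 53.4] twist -0.0
side box_lid 0.71 [ 480.1 -300.     4. ] 0.918
side writing_box 0.79 [ 481.5 -300.     4. ] 0.482
top box_lid 0.91 [ 478.9 -253.7    4.5] 0.498
top writing_box 0.62 [ 511.  -258.7   32. ] 0.116
```

View pics/h_side.png

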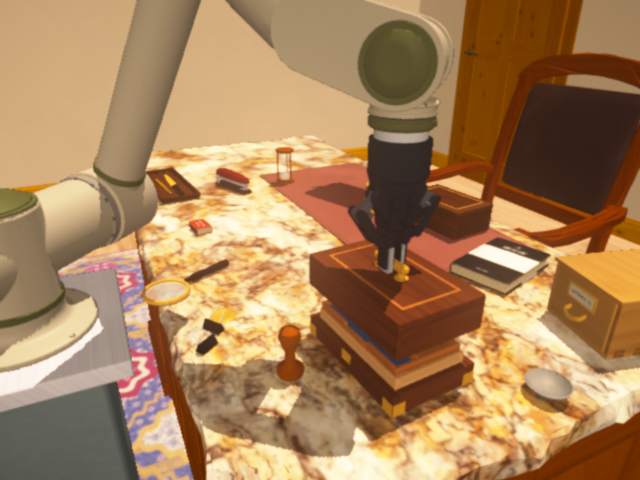

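The lid is level and squarely over the box: the side fit gives the lid at (480,−300) and the box at (481,−300). I lower it slowly.

```bash
python3 -m jog '[[0.7,0.3,10,0,0.9],[0,0,10,0,0.9],[0,0,8,0,0.9],[0,0,5,0,0.9],[0,0,3,0,0.9],[0,0,3,0,0.9],[0,0,0,0,0.9]]'|sed -n 2,4p;  python3 go.py 482,-299.7,85.8,94.2
```

```text
tcp_pos: [0.4825, -0.3, 0.0998]
orientation: [[-0.073, 0.997, -0.0], [0.997, 0.073, 0.0], [0.0, -0.0, -1.0]]
force: [-0.5, 0.7, -3.1]
t 37.4 at [ 482.5 -300.    99.8] 94.18 w 9.3 F [-0.5  0.7 -3.1] g 98.2 -> shift [ 0.3 -0.4 14. ] twist -0.02
```

```bash
python3 -m jog '[[0,0,3,0,0.9],[0,0,3,0,0.9],[0,0,2,0,0.9],[0,0,2,0,0.9],[0,0,0,0,0.9]]'|sed -n 2,4p;  python3 go.py 482,-299.7,85.8,94.2
```

```text
tcp_pos: [0.4825, -0.3, 0.0898]
orientation: [[-0.073, 0.997, -0.0], [0.997, 0.073, 0.0], [0.0, -0.0, -1.0]]
force: [-1.0, -0.7, -2.9]
t 37.9 at [ 482.5 -300.    89.8] 94.18 w 9.5 F [-1.  -0.7 -2.9] g 98.2 -> shift [ 0.3 -0.4  4. ] twist -0.02
```

```bash
python3 -m jog '[[0,0,2,0,0.9],[0,0,1.5,0,0.9],[0,0,1,0,0.9],[0,0,0.5,0,0.9],[0,0,0,0,0.9]]'|sed -n 2,4p;  python3 go.py 482,-299.7,85.8,94.2
```

```text
tcp_pos: [0.4825, -0.3, 0.0858]
orientation: [[-0.073, 0.997, 0.0], [0.997, 0.073, -0.0], [-0.0, 0.0, -1.0]]
force: [-3.7, 1.5, 4.5]
t 38.4 at [ 482.5 -300.    85.8] 94.19 w 9.6 F [-3.7  1.5  4.5] g 99.1 -> shift [ 0.3 -0.5  0. ] twist -0.01
```

Contact again comes at exactly the seated height. I release, retreat and check.

```bash
python3 -m jog '[[0,0,-0.5,0,0.4],[0,0,0,0,0.4],[0,0,0,0,0.2],[0,0,0,0,0.2],[0,0,-20,0,0.2],[0,0,-40,0,0.2],[20,0,-40,0,0.2],[40,0,0,0,0.2],[40,0,0,0,0.2],[40,0,0,0,0.2]]'|head -2;python3 -m jog '[[40,0,0,0,0.2],[40,0,0,0,0.2],[40,0,0,0,0.2],[40,0,0,0,0.2],[0,0,0,0,0.2],[0,0,0,0,0.2]]'|head -2; python3 m.py box_lid@32; python3 - <<'E'
from workcell import vision; import cv2,numpy as np
a=vision.snapshot("side")["frame"][230:430,180:500]; b=vision.snapshot("top")["frame"][130:350,280:560]
cv2.imwrite("pics/c7.png",np.hstack([cv2.resize(a,(480,300)),cv2.resize(b,(320,300))]))
E
```

```text
clock: 39.4
tcp_pos: [0.472, -0.1591, 0.1858]
clock: 40.0
tcp_pos: [0.4607, -0.0004, 0.1857]
box_lid top [ 482.2 -299.6    4.2] 0.978
box_lid side [ 480.2 -299.4    4.3] 0.969
box_lid both [ 481.6 -299.5    4.1] 0.97
```

View pics/c7.png

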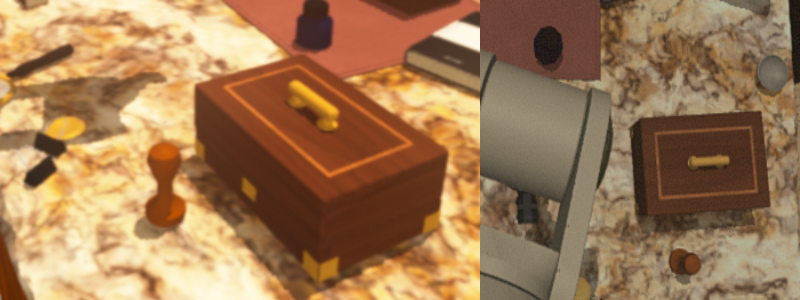

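The lid sits flush all round and no liner shows. The stamp and ink bottle stand where they were, and the robot is clear.

```bash
python3 -c "
from workcell import close_job
print(close_job())"
```

```text
the job is handed in; nothing more can be done
None
```

The writing box is packed in the order asked and handed in at about 40 s of the 131 s allowed: the last pictures show the lid down all round, and the ink bottle, matchbox and stamp were never touched.

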